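# Unload the stacked fixture carrier

### The job

Unload the stack on the dark steel carrier plate: stand the ball mount in the yellow square tray, the V-block in the green square tray, the red riser in the red nest and the blue riser in the blue nest. Only when all four are in their places, set the empty carrier down flat in the black dock, lengthwise. Keep every piece upright throughout, and leave all of them let go and lying flat inside the rims.

Things in the scene. Friction and masses are not known exactly. Their poses are not given: they have to be found in the camera images.
- carrier: flat dark-steel carrier plate with bright screw heads at its corners, 116 (its x) by 54 (its y) by 14 mm high, loose, about 0.25 kg; at the start it stands on the table and carries everything else. Origin: centre of its underside; z up. Two bright round marks, 47 mm wide, on its top lie 28 mm either side of the centre along x; at the start a riser stands on each. Take it by its 54 mm width.
- red_riser: round red riser disc with two thin steel bands, 42 mm diameter, 18 mm high, plain flat top, loose, about 60 g; at the start on one of the two marks of the carrier, with a fixture standing on it that almost covers its top. Origin: centre of its underside; z up.
- blue_riser: round blue riser disc, otherwise as the red one (42 mm diameter, 18 mm high, about 60 g), on the other mark of the carrier, with the other fixture on it. Origin: centre of its underside; z up.
- ball_mount: ball-joint specimen mount: black round base 33 mm diameter and 14 mm high, above it a steel ball 20 mm wide with three small claws, 50 mm high in all, about 90 g; at the start it stands on one of the two risers. Origin: centre of the underside of its base; z up. Take it by the base, or by the base and ball together.
- v_block: ground steel V-block, 26 by 26 mm and 22 mm high, with a V groove in its top, loose, about 70 g; at the start it stands on the other riser. Origin: centre of its underside; z up. Its four side faces are square to its x and y; take it by two opposite ones, either pair.
- red_nest: red round nest, fixed to the table: 62 mm outside, 56 mm inside the 3 mm rim; floor 3 mm and rim top 7 mm above the table, white dot in the middle. Place of the red riser. Origin: centre of its underside, on the table.
- blue_nest: blue round nest, fixed, same sizes as the red one (56 mm inside, floor 3 mm, rim 7 mm above the table). Place of the blue riser. Origin: centre of its underside, on the table.
- yellow_tray: small yellow square tray, fixed: 56 mm outside, 50 mm inside the 3 mm rim; floor 3 mm and rim top 7 mm above the table, dark square in the middle. Place of the ball mount. Origin: centre of its underside, on the table; x and y along its sides.
- green_tray: small green square tray, fixed, same sizes as the yellow one (50 mm inside, floor 3 mm, rim 7 mm above the table). Place of the V-block. Origin: centre of its underside, on the table; x and y along its sides.
- dock: black oblong dock, fixed: 146 (its x) by 82 (its y) mm outside, 140 by 76 mm inside the 3 mm rim; floor 3 mm and rim top 7 mm above the table. Place of the empty carrier, long side along long side, either way round. Origin: centre of its underside, on the table; at a start it lies to the left or to the right of the other places, and a black rubber blower lies on the opposite side.

How it is judged:
By the outcome, as a careful person would: the job done as asked, in the order asked, and still so for the second after the job is handed in, with the robot touching nothing.
It also fails if it takes over 134 s, if anything falls off the work surface, if the arm or the gripper's body presses on something with over 40 N, if the wrist force passes 120 N, or if a joint passes its speed limit or range.

### The arm

A 7-joint arm with a two-finger parallel gripper is mounted at the origin on a cart in front of the work surface, level with it; the furniture and walls round the work are solid. World frame = base frame: x ahead of the robot, y to its left, z up, the work surface at z = 0. Lengths are in m, angles in rad, forces in N, time in s.
With the tool pointing down it reaches from about 0.4 to 0.85 m from the base axis. Payload 4.4 kg.
Tool frame: the origin (TCP) lies on the front face of the gripper's body, between the roots of the fingers; the fingertips stand 97 mm ahead of it and the grasp point (between the pads) lies 78 mm ahead of it; z points along the fingers, y is the direction in which the jaws open and shut (so a half turn about z gives the same grasp; the last joint's range is limited). The gripper opens to 94 mm and grips with 3 to 60 N. Pads are 16 mm wide; open, the fingers measure 119 mm over their backs; the gripper's body (75 mm by 177 mm) begins 78 mm behind the grasp point.
Start: joints at [-1.275, 0.628, 0.038, 1.517, -0.027, 0.996, -0.02], TCP at [0.23, 0.608, 0.303] pointing down, gripper open.
Joint ranges: [-3.06, 3.06], [-0.37, 2.12], [-1.25, 1.32], [0.18, 2.47], [-1.1, 4.24], [0.23, 1.98], [-2.94, 2.94]. Speed limits (rad/s): [2.57, 2.57, 3.14, 3.14, 3.14, 3.14, 3.14].

### API

Orientations are given as a unit quaternion [x, y, z, w].
In Python, from station import manip, kin, snapshot, order, silhouettes, landmark_of gives the robot as it stands. Calls block until the motion is done:
- manip.move_to(position, orientation): joint-space move of the TCP to a pose.
- manip.line_to(position, frame=None, feed=0.15): straight line of the TCP; frame=None keeps the orientation; feed is the mean speed in m/s.
- manip.move_j(angles): joint-space move.
- manip.gripper_open() and manip.clamp(f_grip=None): open the fingers fully, or close them until they stop; f_grip is the grip in N (None keeps the last).
- manip.sleep(seconds).
- kin.ik(position, orientation): joint angles nearest the present ones, or None.
- snapshot(name): name is "scene" or "top" or "wrist"; returns a dict with "frame" (480x640x3 uint8, red, green, blue), "range_z" (480x640 float32, m along the optical axis (not along the pixel's ray), 0 where there is no reading), "fovy" (degrees; the focal length in pixels is half the picture's height over the tangent of half this angle, whatever the lens; pixels are square), "cx", "cy" (the principal point, pixels), "R" (3x3) and "t" (3): a world point X has camera coordinates R X + t; the wrist camera has in their place "hand_eye" (4x4, takes a point from camera to tool coordinates, whose origin is the TCP and whose axes are the flange's). Camera axes: x right, y down, z forward; pixel columns grow to the right and rows downward; lengths in m; the calibration is good to about 2 mm. A picture is of the moment at which its call begins: read the wrist's pose just before it.
A pose or a line that the arm cannot do raises manip.Unreachable and nothing moves.
- order.job_done(): hands the job in, once; it reports no verdict.
Trained networks look in the newest picture that a camera, given by its name, has taken for a name from the list of things; names that differ only in an ending like _2 or _b are one class to them, and where a whole thing is asked for, a point or a joint stands for the part that bears it (a point fixed in the world has none). Each returns a list of dicts, best first, with "confidence" (0 to 1); they miss things now and then, are a little off and sometimes report something else, mostly with a low value. They report only what shows in the picture. A call takes as long as a camera call.
- silhouettes(camera, query): "region" (480x640 bool, what is visible of it).
- landmark_of(camera, query): "position" ([x, y, z] in m, in world coordinates, good to about 4 mm: a listed point, or the origin of a listed thing).
Readings, each from a call of its own:
- manip.current_t(): time.
- manip.current_q(): joint angles.
- manip.current_joint_vel(): joint speeds.
- manip.current_joint_efforts(): joint torques, N m.
- manip.current_tcp_pos(): TCP position.
- manip.current_orientation(): TCP orientation.
- manip.current_ft_force(): force on the tool from outside, world axes, zero at the start.
- manip.current_torque(): the same for the moment, N m.
- manip.current_grip_width(): finger opening in m.
Only numpy, scipy, OpenCV 4.12 (cv2) and the standard library are available. Lean on these libraries where they do the work, as an engineer would, in place of code of your own. Each camera call takes 0.05 s, during which the arm holds its last target.

## Working session

There is one attempt and no reset: what is moved stays moved. The work goes in short steps, each a Python script; the robot and the scene stay as the last script left them, time stands still between calls to the robot, and variables do not carry over. Pictures are saved under pics/ and viewed, and the job is handed in when it is done.

```bash
ls; mkdir -p pics; cat > h.py <<'E'
import numpy as np, cv2
from station import manip, kin, snapshot, order, silhouettes, landmark_of
def f_of(s): return 240/np.tan(np.radians(s["fovy"])/2)
def save(s,n): cv2.imwrite("pics/"+n,cv2.cvtColor(s["frame"],cv2.COLOR_RGB2BGR))
def cloud(s,T=None):
    f=f_of(s); z=s["range_z"].astype(float); v,u=np.mgrid[:480,:640]
    P=np.stack([(u-s["cx"])*z/f,(v-s["cy"])*z/f,z],-1)
    if "R" in s: W=(P-s["t"])@np.asarray(s["R"])
    else:
        M=T@np.asarray(s["hand_eye"]); W=P@M[:3,:3].T+M[:3,3]
    W[z<=0]=np.nan
    return W
E
python3 - <<'E'
from h import *
for n in ["scene","top"]:
    s=snapshot(n); save(s,n+"0.png"); print(n,s["fovy"],s["cx"],s["cy"],-np.array(s["R"]).T@s["t"],np.array(s["R"])[2])
    for q in ["carrier","red_riser","blue_riser","ball_mount","v_block","red_nest","blue_nest","yellow_tray","green_tray","dock"]:
        print(q,[(np.round(d["position"],3).tolist(),round(d["confidence"],2)) for d in landmark_of(n,q)][:2])
print(manip.current_t(),manip.current_orientation(),manip.current_tcp_pos())
E
```

```text
pics
scene 44.810829485017344 323.76761317654115 233.84728535460317 [-0.22619138 -0.85394041  0.72215738] [ 0.57929413  0.6410947  -0.50340431]
carrier [([0.53, -0.017, 0.003], 0.77)]
red_riser [([0.505, -0.015, 0.012], 0.5)]
blue_riser [([0.556, -0.015, 0.016], 0.51)]
ball_mount []
v_block [([0.502, -0.015, 0.036], 0.49)]
red_nest [([0.57, -0.247, -0.001], 0.92)]
blue_nest [([0.481, 0.168, 0.0], 0.8)]
yellow_tray [([0.47, -0.152, 0.002], 0.84)]
green_tray [([0.582, 0.26, 0.0], 0.72), ([0.505, -0.015, 0.034], 0.17)]
dock [([0.497, -0.389, 0.003], 0.76)]
top 54.41766014105836 319.57962170158106 232.13800265623775 [0.37941837 0.00865645 1.23978299] [ 0.10995175 -0.01538423 -0.99381786]
carrier []
red_riser [([0.504, -0.02, 0.015], 0.53), ([0.528, -0.016, -0.001], 0.25)]
blue_riser [([0.56, -0.014, 0.013], 0.4)]
ball_mount [([0.559, -0.014, 0.028], 0.43)]
v_block [([0.502, -0.02, 0.03], 0.5)]
red_nest [([0.573, -0.244, 0.003], 0.81)]
blue_nest [([0.483, 0.167, 0.0], 0.92)]
yellow_tray [([0.472, -0.153, 0.001], 0.92)]
green_tray [([0.58, 0.255, 0.001], 0.64)]
dock [([0.503, -0.39, -0.003], 0.65)]
1.1 [ 1.79909132e-01  9.83683233e-01 -3.18897926e-06 -1.99202645e-05] [0.23003369 0.60793878 0.30265881]
```

View images.

View pics/scene0.png

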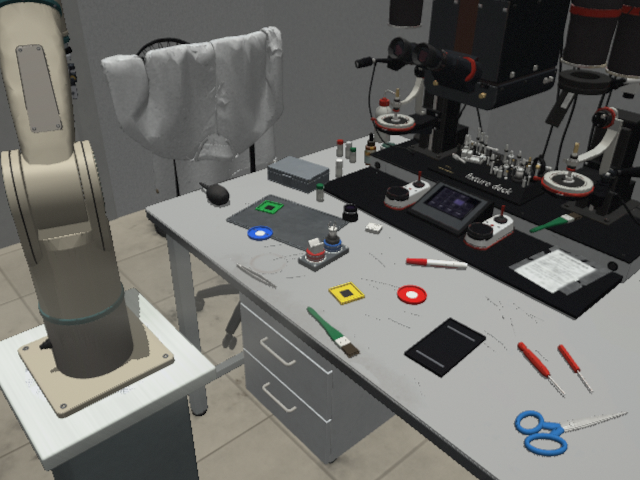

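View pics/top0.png

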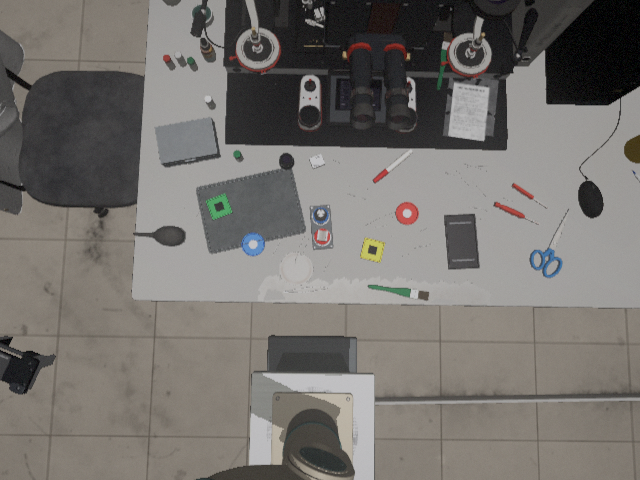

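```bash
cat >> h.py <<'E'
from scipy.spatial.transform import Rotation as Ro
def quat(th):  # tool down, jaw axis (tool y) at world angle th
    y=np.array([np.cos(th),np.sin(th),0]); z=np.array([0,0,-1.]); x=np.cross(y,z)
    return Ro.from_matrix(np.stack([x,y,z],1)).as_quat()
def T_now():
    T=np.eye(4); T[:3,:3]=Ro.from_quat(manip.current_orientation()).as_matrix(); T[:3,3]=manip.current_tcp_pos(); return T
def wrist(n):
    T=T_now(); s=snapshot("wrist"); save(s,n); s["T"]=T; s["W"]=cloud(s,T); return s
def jaw():
    y=T_now()[:3,1]; return np.arctan2(y[1],y[0])
E
python3 - <<'E'
from h import *
s=wrist("w0.png"); print(s["fovy"],np.round(s["hand_eye"],3)); print(jaw(), manip.current_q())
for p in [(.53,-.015,.30)]:
  for th in np.radians([-180,-90,-45,0,45,90,135]):
    print(np.degrees(th),kin.ik(p,quat(th)))
E
```

```text
63.6758415844214 [[-0.001 -0.972 -0.236  0.069]
 [ 1.    -0.001  0.001 -0.   ]
 [-0.001 -0.236  0.972 -0.082]
 [ 0.     0.     0.     1.   ]]
1.2089798419137756 [-1.2748032   0.62830163  0.03851267  1.51742682 -0.0269804   0.99631168
 -0.01999814]
-180.0 [ 0.22359753  0.47925847 -0.36103731  1.84724687  0.21783421  0.85369118
  2.89744088]
-90.0 [-0.54002296  0.57707583  0.8013394   1.86838452 -0.51656034  0.91646332
 -1.06471488]
-45.0 [-0.43822098  0.52780077  0.62386229  1.86584757 -0.39398037  0.87327796
 -0.40638408]
0.0 [-0.31984865  0.49202364  0.43553269  1.86271745 -0.26975829  0.84485134
  0.25089537]
45.0 [-0.19908669  0.47085195  0.25388707  1.85937379 -0.15496695  0.83041867
  0.91855949]
90.0 [-0.08225791  0.46126945  0.08328455  1.85604445 -0.05036754  0.8262936
  1.59729786]
135.0 [ 0.0565871   0.46172096 -0.11721464  1.85203499  0.07054209  0.83181705
  2.26018999]
```

View pics/w0.png

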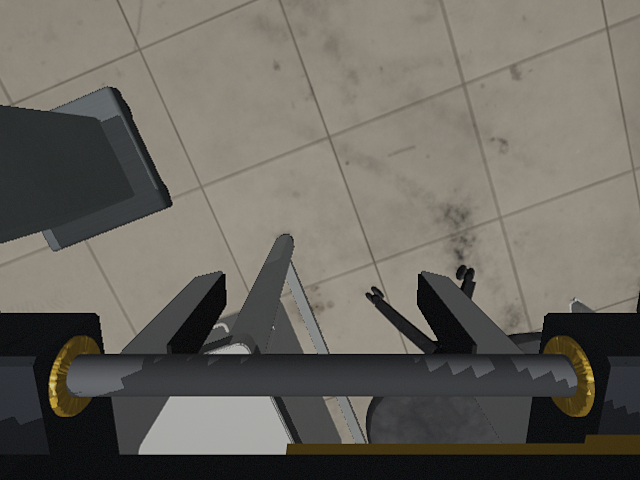

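```bash
python3 - <<'E'
from h import *
manip.move_to([.57,-.015,.28],quat(np.pi/2)); s=wrist("w1.png"); np.savez("w1.npz",**{k:np.asarray(v) for k,v in s.items()})
for q in ["carrier","red_riser","blue_riser","ball_mount","v_block"]:
    print(q,[(np.round(d["position"],4).tolist(),round(d["confidence"],2)) for d in landmark_of("wrist",q)][:2])
print(manip.current_t(),manip.current_tcp_pos(),jaw())
E
```

```text
carrier [([0.5329, -0.0144, 0.0004], 0.97)]
red_riser []
blue_riser [([0.5551, -0.0113, 0.0182], 0.94), ([0.4731, -0.149, -0.0021], 0.42)]
ball_mount [([0.5601, -0.0138, 0.0275], 0.81)]
v_block [([0.5058, -0.0113, 0.0325], 0.75), ([0.4745, -0.1505, -0.002], 0.25)]
3.9667 [ 0.57001794 -0.0146438   0.27999673] 1.5713189749505452
```

View pics/w1.png

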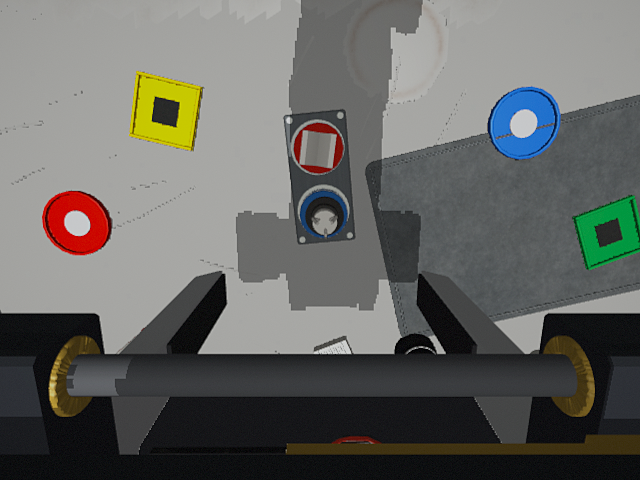

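```bash
cat > m.py <<'E'
from h import *
s=np.load("w1.npz"); W=s["W"]; T=s["T"]; fr=s["frame"]
hsv=cv2.cvtColor(fr,cv2.COLOR_RGB2HSV)
print("table",np.nanmedian(W[20:60,30:100,2]),np.nanmedian(W[280:330,20:100,2]),np.nanmedian(W[250:300,560:640,2]))
def rect(P):
    (c,sz,a)=cv2.minAreaRect((P[:,:2]*1000).astype(np.float32)); return np.round(c,1),np.round(sz,1),round(a,1)
def comp(m,u,v):
    n,l=cv2.connectedComponents(m.astype(np.uint8)); return l==l[v,u]
z=W[...,2]; v,u=np.mgrid[:480,:640]
def box(a,b,c,d): return (u>=a)&(u<=b)&(v>=c)&(v<=d)
# trays
f=240/np.tan(np.radians(float(s["fovy"]))/2)
M=T@s["hand_eye"]
def proj(uu,vv,h):
    d=np.stack([(uu-s["cx"])/f,(vv-s["cy"])/f,np.ones(len(uu))],-1)@M[:3,:3].T; o=M[:3,3]
    return o+d*((h-o[2])/d[:,2])[:,None]
sat=hsv[...,1]>120
for n,b in dict(yellow=(120,215,60,160),red=(35,120,180,265),blue=(480,570,80,165),green=(565,639,190,275)).items():
    m=sat&box(*b); vv,uu=np.nonzero(m)
    cs,_=cv2.findContours(m.astype(np.uint8),cv2.RETR_EXTERNAL,cv2.CHAIN_APPROX_NONE)
    c=max(cs,key=cv2.contourArea)[:,0,:]
    P=proj(c[:,0],c[:,1],.005); print(n,rect(P),"depth z",np.nanmedian(z[m]), "ell",cv2.fitEllipse((P[:,:2]*1000).astype(np.float32)))
# central marks
for n,b,mm in [("yellow",(145,185,90,130),hsv[...,2]<90),("red",(60,95,205,240),hsv[...,1]<60),("blue",(505,540,105,140),hsv[...,1]<60),("green",(590,627,212,252),hsv[...,2]<90)]:
    m=box(*b)&mm; vv,uu=np.nonzero(m); P=proj(uu,vv,.003); print(n,"mark",np.round(P.mean(0)*1000,1),rect(P),len(uu))
st=box(280,360,105,250)
for lo,hi in [(.008,.020),(.026,.037),(.040,.05),(.05,.06),(.06,.09)]:
    m=st&(z>lo)&(z<hi); P=W[m]; print(lo,len(P),np.median(P[:,2]),rect(P))
    if lo in(.04,.05): print(np.nanmedian(P,0))
cv2.imwrite("pics/crop.png",cv2.resize(cv2.cvtColor(fr[100:255,270:370],cv2.COLOR_RGB2BGR),None,fx=3.8,fy=3.8,interpolation=cv2.INTER_CUBIC))
E
python3 m.py
```

```text
table -0.0005648548152346056 2.3904858746648383e-05 0.002713281929180522
yellow (array([ 472.3, -151.2]), array([57.5, 55.8]), 76.8) depth z 0.0029581152146934686 ell ((472.11639404296875, -151.18161010742188), (64.8241958618164, 66.90686798095703), 166.93710327148438)
red (array([ 572.2, -243.6]), array([60.2, 64. ]), 0.0) depth z 0.003018499306000344 ell ((572.1166381835938, -243.76243591308594), (60.34678649902344, 63.7242431640625), 16.093027114868164)
blue (array([482. , 165.7]), array([61.5, 62.8]), 26.5) depth z 0.0032009586590796 ell ((481.9107971191406, 165.6098175048828), (60.72350311279297, 63.100955963134766), 175.69004821777344)
green (array([581.4, 259. ]), array([57.9, 58.2]), 21.9) depth z 0.0033665701970867767 ell ((580.9090576171875, 257.7931213378906), (64.6520004272461, 66.91241455078125), 73.53382873535156)
yellow mark [ 472.  -151.7    3. ] (array([ 472.1, -151.8]), array([21.8, 21.5]), 77.7) 619
red mark [ 572.4 -244.4    3. ] (array([ 572.3, -244.3]), array([22.4, 24.4]), 82.0) 507
blue mark [481.9 165.8   3. ] (array([482.9, 167.4]), array([28.1, 24.8]), 77.1) 621
green mark [581.3 259.4   3. ] (array([587.8, 262.2]), array([38.7, 23.1]), 25.1) 541
0.008 3919 0.013740503460024478 (array([530.8, -14.5]), array([116.1,  54.1]), 5.6)
0.026 1583 0.031606369063487294 (array([531.2, -14.3]), array([97.7, 42.3]), 4.4)
0.04 835 0.045292954312991074 (array([532.3, -13.7]), array([83.9, 30.3]), 6.4)
[ 0.51310801 -0.0156408   0.04529295]
0.05 680 0.05329654467365644 (array([523.2, -16.5]), array([28. , 65.9]), 89.9)
[ 0.50458015 -0.01240367  0.05329654]
0.06 498 0.06611462917501465 (array([560.5, -12. ]), array([19.6, 20.5]), 87.6)
```

```bash
python3 - <<'E'
from h import *
s=snapshot("top"); W=cloud(s); np.save("top.npy",W)
z=W[...,2]
# tall stuff in workspace
for x0 in np.arange(.3,.95,.05):
    print(round(x0,2),[ (lambda q: round(float(np.nanmax(q)),2) if len(q) else -1)(z[(W[...,0]>x0)&(W[...,0]<x0+.05)&(W[...,1]>y0)&(W[...,1]<y0+.1)]) for y0 in np.arange(-.6,.5,.1)])
E
```

```text
0.3 [0.0, 0.01, 0.01, 0.01, 0.0, 0.87, 0.86, 0.01, 0.01, 0.01, 0.01]
0.35 [0.01, 0.01, 0.01, 0.01, 0.01, 0.82, 0.82, 0.01, 0.01, 0.01, 0.01]
0.4 [0.01, 0.01, 0.01, 0.01, 0.01, 0.77, 0.77, 0.01, 0.01, 0.01, 0.01]
0.45 [0.01, 0.01, 0.01, 0.01, 0.01, 0.72, 0.72, 0.01, 0.01, 0.05, 0.04]
0.5 [0.01, 0.01, 0.01, 0.01, 0.32, 0.68, 0.67, 0.01, 0.01, 0.05, 0.04]
0.55 [0.02, 0.01, 0.01, 0.01, 0.33, 0.63, 0.63, 0.01, 0.01, 0.01, 0.01]
0.6 [0.01, 0.01, 0.01, 0.01, 0.01, 0.59, 0.59, 0.01, 0.01, 0.01, 0.01]
0.65 [0.01, 0.01, 0.01, 0.02, 0.49, 0.48, 0.04, 0.01, 0.01, 0.05, 0.05]
0.7 [0.02, 0.02, 0.02, 0.02, 0.47, 0.47, 0.04, 0.02, 0.05, 0.05, 0.05]
0.75 [0.03, 0.04, 0.03, 0.08, 0.45, 0.45, 0.07, 0.03, 0.05, 0.05, 0.05]
0.8 [0.03, 0.04, 0.04, 0.57, 0.57, 0.57, 0.56, 0.03, 0.06, 0.05, 0.01]
0.85 [0.03, 0.26, 0.42, 0.42, 0.08, 0.47, 0.2, 0.21, 0.35, 0.05, 0.01]
0.9 [0.06, 0.26, 0.44, 0.42, 0.09, 0.4, 0.2, 0.29, 0.35, 0.01, 0.01]
```

View pics/crop.png

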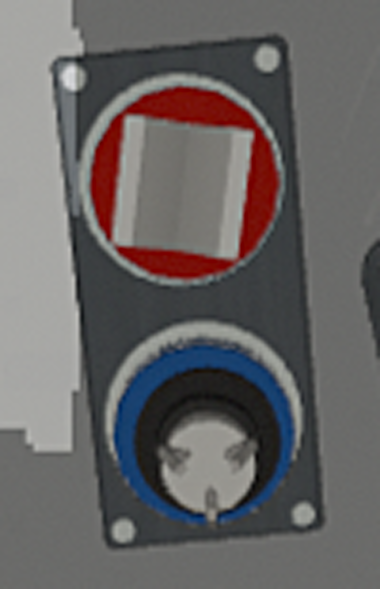

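```bash
cat >> m.py <<'E'
print("----")
m=box(290,345,115,180)&(z>.0515)&(z<.057); P=W[m]; print("vblock",len(P),rect(P),np.median(P[:,2]))
m=box(290,345,115,180)&(z>.042)&(z<.057); P=W[m]; print("vblock all",len(P),rect(P))
m=box(295,355,182,245)&(z>.0435)&(z<.049); P=W[m]; print("base",len(P),cv2.minEnclosingCircle((P[:,:2]*1000).astype(np.float32)))
m=box(285,355,105,180)&(z>.0295)&(z<.0345); P=W[m]; print("red",len(P),cv2.minEnclosingCircle((P[:,:2]*1000).astype(np.float32)))
m=box(285,355,182,245)&(z>.0295)&(z<.0345); P=W[m]; print("blue",len(P),cv2.minEnclosingCircle((P[:,:2]*1000).astype(np.float32)))
E
python3 m.py | sed -n '/----/,$p'
```

```text
----
vblock 518 (array([504. , -16.7]), array([26., 26.]), 82.7) 0.05346005219638286
vblock all 1131 (array([504.1, -16.7]), array([26., 26.]), 82.9)
base 136 ((559.3508911132812, -11.140796661376953), 11.388031959533691)
red 866 ((503.52545166015625, -16.094200134277344), 21.13987159729004)
blue 580 ((559.1187133789062, -11.890048027038574), 21.19721221923828)
```

```bash
cat >> h.py <<'E'
TIP=.097
def pick(xy,th,ztip,f=30,zup=.24):
    q=quat(th)
    manip.move_to([*xy,zup],q)
    manip.line_to([*xy,ztip+TIP+.03],feed=.2); manip.line_to([*xy,ztip+TIP],feed=.06)
    print("down",np.round(manip.current_tcp_pos(),4),np.round(manip.current_ft_force(),2))
    manip.clamp(f); print("width",manip.current_grip_width(),"F",np.round(manip.current_ft_force(),2))
    manip.line_to([*xy,ztip+TIP+.03],feed=.06); manip.line_to([*xy,zup],feed=.25)
    print("up width",manip.current_grip_width(),"F",np.round(manip.current_ft_force(),2),"t",manip.current_t())
def place(xy,th,ztip,zup=.24):
    manip.move_to([*xy,zup],quat(th))
    manip.line_to([*xy,ztip+TIP+.03],feed=.2); manip.line_to([*xy,ztip+TIP],feed=.05)
    print("placed",np.round(manip.current_tcp_pos(),4),np.round(manip.current_ft_force(),2),"width",manip.current_grip_width())
    manip.gripper_open(); manip.sleep(.1)
    manip.line_to([*xy,ztip+TIP+.06],feed=.15); manip.line_to([*xy,zup],feed=.3)
    print("open",manip.current_grip_width(),"t",manip.current_t())
E
python3 - <<'E'
from h import *
th=np.radians(95.2)
pick((.5597,-.0118),th,.039)
s=wrist("w2.png")
E
```

```text
down [ 0.5597 -0.0118  0.1358] [ 0.36  0.1  -0.5 ]
width 0.031956392990179425 F [0.4  0.32 0.04]
up width 0.03204654639969185 F [ 0.1   1.77 -1.08] t 7.5583
```

View pics/w2.png

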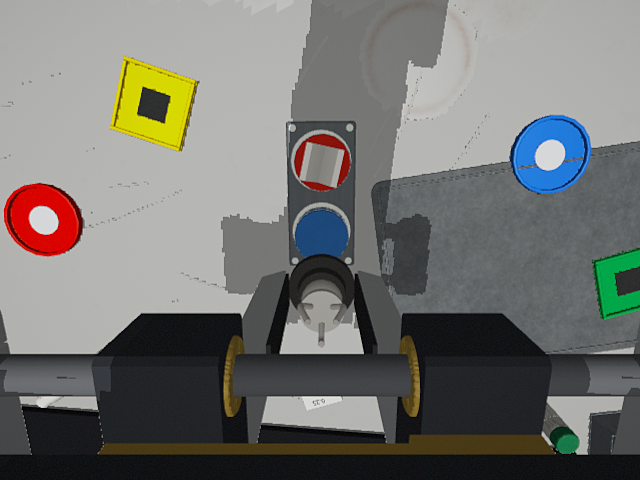

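The mount hangs upright between the pads at about (320,285); riser, V-block and carrier are undisturbed. Next I place it, then the V-block.

```bash
python3 - <<'E'
from h import *
place((.4722,-.1515),np.radians(95.2),.0105)
th=np.radians(82.7)
pick((.504,-.0167),th,.039,zup=.26)
s=wrist("w3.png")
E
```

```text
placed [ 0.4721 -0.1515  0.1072] [-1.21 -0.68 -1.19] width 0.031447242845813225
open 0.0941487220191182 t 11.8167
down [ 0.504  -0.0167  0.1358] [-0.09  0.62  1.  ]
width 0.0253116033205936 F [ 0.32 -0.02  0.61]
up width 0.025816276658876803 F [ 0.07 -0.36 -1.03] t 15.925
```

View pics/w3.png

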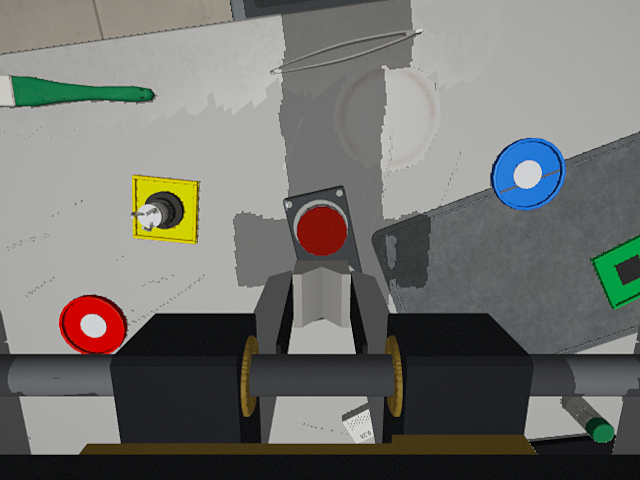

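```bash
python3 - <<'E'
from h import *
place((.581,.2585),np.radians(82.7),.0105)
manip.move_to([.575,-.01,.26],quat(np.radians(95)))
s=wrist("w4.png"); W=s["W"]; z=W[...,2]; Q=s["frame"].astype(int)
v,u=np.mgrid[:480,:640]; P=W[(W[...,2]>.028)&(W[...,2]<.036)&(abs(W[...,0]-.53)<.07)&(abs(W[...,1]+.014)<.05)]
for a in (P[P[:,0]<.531],P[P[:,0]>=.531]): print(len(a),np.median(a[:,2]),cv2.minEnclosingCircle((a[:,:2]*1000).astype(np.float32)))
for q in ["red_riser","blue_riser","ball_mount","v_block"]:
    print(q,[(np.round(d["position"],4).tolist(),round(d["confidence"],2)) for d in landmark_of("wrist",q)][:2])
E
```

```text
placed [0.5809 0.2585 0.1071] [-0.39 -0.27 -0.48] width 0.025568167015533164
open 0.09398196088023926 t 20.6667
2372 0.03165763512050476 ((503.5085754394531, -16.366920471191406), 21.2396183013916)
2086 0.031720702999981615 ((559.2376708984375, -11.90114974975586), 21.269941329956055)
red_riser [([0.5026, -0.0186, 0.0147], 0.9)]
blue_riser []
ball_mount [([0.4719, -0.1533, 0.0005], 0.7)]
v_block [([0.5836, 0.2605, 0.0047], 0.87), ([0.478, 0.1712, 0.0002], 0.22)]
```

View pics/w4.png

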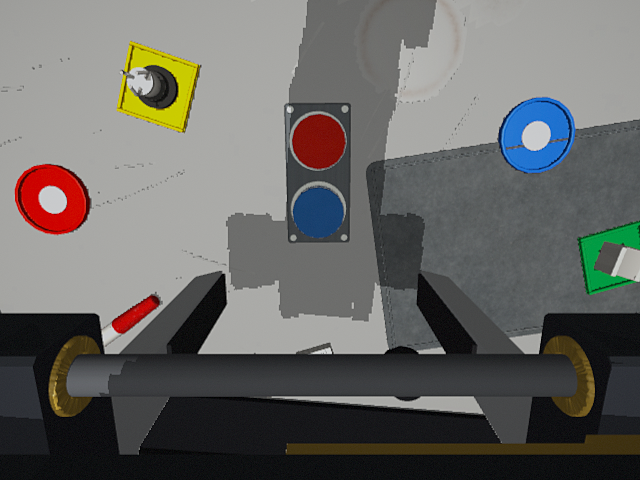

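The ball mount stands in the yellow tray (155,88) and the V-block in the green one (620,262). Both risers are bare at (318,141) and (319,211).

```bash
python3 - <<'E'
from h import *
th=np.radians(95)
pick((.5592,-.0119),th,.021,zup=.2)
place((.482,.1657),th,.0105,zup=.2)
pick((.5035,-.0164),th,.021,zup=.2)
place((.5722,-.244),th,.0105,zup=.24)
s=wrist("w5.png")
manip.move_to([.53,-.39,.28],quat(np.radians(95)))
s=wrist("w6.png"); np.savez("w6.npz",**{k:np.asarray(v) for k,v in s.items()})
for q in ["red_riser","dock"]:
    print(q,[(np.round(d["position"],4).tolist(),round(d["confidence"],2)) for d in landmark_of("wrist",q)][:2])
E
```

```text
down [ 0.5591 -0.0119  0.1178] [-0.44 -0.01 -0.3 ]
width 0.04041438977289573 F [ 0.19 -0.1   0.34]
up width 0.039995348178368695 F [-0.74 -0.24 -0.16] t 25.2667
placed [0.4819 0.1657 0.1072] [ 0.11  0.05 -0.84] width 0.04048053299185209
open 0.0942747538982632 t 29.1333
down [ 0.5034 -0.0165  0.1178] [-1.19 -0.04 -0.52]
width 0.03978456208609141 F [0.47 0.66 0.28]
up width 0.040300449716521344 F [ 0.27 -0.82 -2.08] t 32.8333
placed [ 0.5721 -0.244   0.1071] [ 0.14 -0.18  0.04] width 0.04045271206032216
open 0.09418286614485073 t 37.1833
red_riser [([0.5726, -0.2483, 0.0025], 0.79)]
dock [([0.4993, -0.3954, 0.0019], 0.6)]
```

View pics/w6.png

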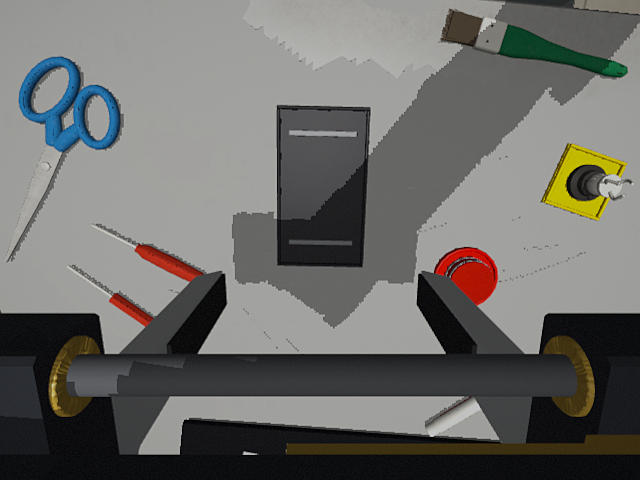

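View pics/w5.png

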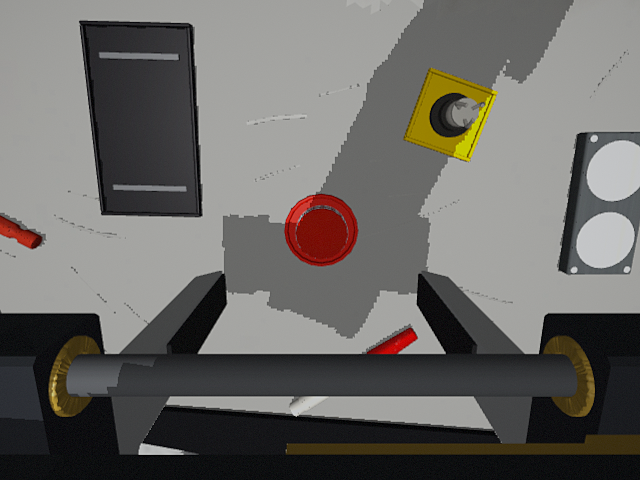

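The red riser is in its nest (321,230 in w5) and the dock is clear at about (322,186) in w6. Now I measure the dock and verify the four places before moving the carrier.

```bash
cat > d.py <<'E'
from h import *
s=np.load("w6.npz"); W=s["W"]; fr=s["frame"]; f=240/np.tan(np.radians(float(s["fovy"]))/2); M=s["T"]@s["hand_eye"]
m=(fr.max(-1)<75); v,u=np.mgrid[:480,:640]; m&=(u>265)&(u<380)&(v>98)&(v<275)
cs,_=cv2.findContours(m.astype(np.uint8),cv2.RETR_EXTERNAL,cv2.CHAIN_APPROX_NONE); c=max(cs,key=cv2.contourArea)[:,0,:]
d=np.stack([(c[:,0]-s["cx"])/f,(c[:,1]-s["cy"])/f,np.ones(len(c))],-1)@M[:3,:3].T; o=M[:3,3]
P=o+d*((.006-o[2])/d[:,2])[:,None]
print(cv2.minAreaRect((P[:,:2]*1000).astype(np.float32)), "floor z",np.nanmedian(W[160:230,300:345,2]))
z=W[...,2]; mm=(z>.0045)&(z<.010)&(u>265)&(u<380)&(v>98)&(v<275); print(mm.sum(),cv2.minAreaRect((W[mm][:,:2]*1000).astype(np.float32)))
E
python3 d.py
python3 - <<'E'
from h import *
manip.move_to([.575,-.01,.28],quat(np.radians(95)))
s=wrist("w7.png"); W=s["W"]
P=W[(W[...,2]>.009)&(W[...,2]<.019)&(abs(W[...,0]-.53)<.09)&(abs(W[...,1]+.014)<.06)]
print(len(P),np.median(P[:,2]),cv2.minAreaRect((P[:,:2]*1000).astype(np.float32)))
def chk(n,x,y,lo,hi):
    P=W[(W[...,2]>lo)&(W[...,2]<hi)&(np.hypot(W[...,0]-x,W[...,1]-y)<.04)]
    if len(P): print(n,len(P),np.median(P[:,2]),cv2.minEnclosingCircle((P[:,:2]*1000).astype(np.float32)),cv2.minAreaRect((P[:,:2]*1000).astype(np.float32)))
chk("blue",.482,.1657,.017,.025); chk("red",.572,-.244,.017,.025); chk("vb",.581,.2585,.012,.03); chk("ballbase",.472,-.1515,.014,.02);chk("ball",.472,-.1515,.03,.06)
E
```

```text
((499.65802001953125, -390.6463317871094), (145.90481567382812, 81.9966049194336), 3.573521614074707) floor z 0.0028398602573468656
1889 ((499.79351806640625, -390.7454833984375), (146.22401428222656, 82.04522705078125), 3.6277413368225098)
7908 0.013981091388162586 ((530.771728515625, -14.621479034423828), (116.04871368408203, 54.052406311035156), 5.491093158721924)
blue 2032 0.02075069790752579 ((482.1305847167969, 165.54771423339844), 21.488853454589844) ((482.16107177734375, 165.15093994140625), (42.31244659423828, 41.64877700805664), 6.0029144287109375)
red 1829 0.02055427687500405 ((571.5209350585938, -243.63807678222656), 21.722187042236328) ((571.836669921875, -243.12185668945312), (41.858787536621094, 42.360721588134766), 34.68330764770508)
vb 1108 0.020850310461292515 ((580.936767578125, 258.1956787109375), 18.460113525390625) ((581.175537109375, 258.4380798339844), (28.5323543548584, 26.12476348876953), 82.85587310791016)
ballbase 211 0.016537085375695426 ((472.87890625, -149.50665283203125), 11.799591064453125) ((473.3938903808594, -147.720703125), (15.915972709655762, 23.462360382080078), 75.86033630371094)
ball 552 0.037009844122973895 ((472.0342102050781, -150.86912536621094), 11.236480712890625) ((473.08392333984375, -151.3725128173828), (19.32412338256836, 20.284343719482422), 88.43659210205078)
```

View pics/w7.png

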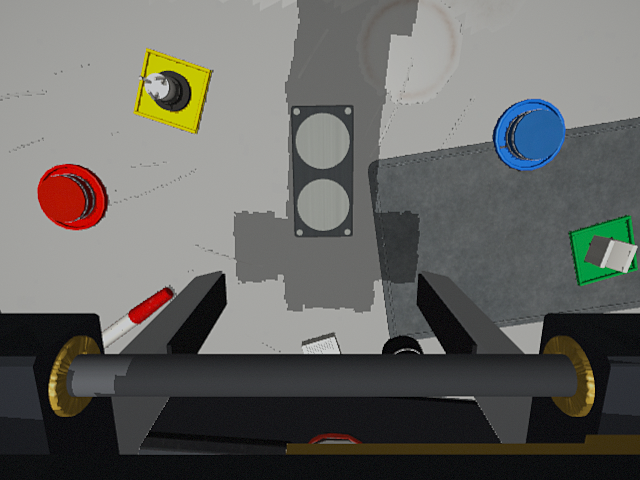

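All four pieces are flat (red and blue tops at 21 mm) and centred in their places. The carrier is bare at (0.5308, -0.0146), yaw 5.5°, and the dock is at (0.4997, -0.3907), yaw 3.6°. Next is the carrier, gripped harder.

```bash
python3 - <<'E'
from h import *
pick((.5308,-.0146),np.radians(95.5),.007,f=50,zup=.22)
s=wrist("w8.png")
q=kin.ik([.4997,-.3907,.22],quat(np.radians(93.6))); print(q)
E
```

```text
down [ 0.5307 -0.0146  0.1038] [-0.71 -0.28  0.2 ]
width 0.05302179209927131 F [ 0.48 -0.22  0.56]
up width 0.05321311494214919 F [-1.02  0.53 -2.74] t 43.025
[ 0.67747018  0.6990664  -0.09662686  1.64081993  0.08616202  0.80586532
  2.17729761]
```

View pics/w8.png

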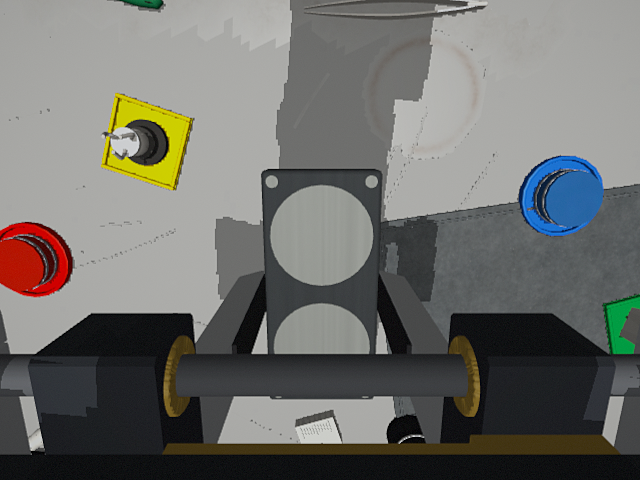

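The carrier hangs level between the fingers (322,260), held at a 53 mm width with about 2.7 N of load. Now I set it in the dock.

```bash
python3 - <<'E'
from h import *
th=np.radians(93.6)
place((.4997,-.3907),th,.0105,zup=.24)
manip.move_to([.53,-.39,.28],quat(np.radians(95)))
s=wrist("w9.png"); W=s["W"]
P=W[(W[...,2]>.013)&(W[...,2]<.023)&(abs(W[...,0]-.5)<.09)&(abs(W[...,1]+.39)<.06)]
A=np.c_[P[:,:2],np.ones(len(P))]; print(np.linalg.lstsq(A,P[:,2],rcond=None)[0],np.median(P[:,2]),cv2.minAreaRect((P[:,:2]*1000).astype(np.float32)))
manip.move_to([.56,0,.32],quat(np.radians(95)))
s=wrist("w10.png"); s=snapshot("top"); save(s,"top1.png"); print(manip.current_t(),manip.current_ft_force())
E
```

```text
placed [ 0.4996 -0.3906  0.1071] [ 0.02 -0.04 -3.26] width 0.053314071040249156
open 0.09366101284488396 t 47.7167
[0.00161273 0.00117984 0.01661067] 0.01697417631302703 ((499.5050048828125, -390.41009521484375), (115.93611145019531, 54.07802963256836), 3.530583381652832)
49.6417 [ 0.3209005  -0.05371612 -0.53549573]
```

View pics/w9.png

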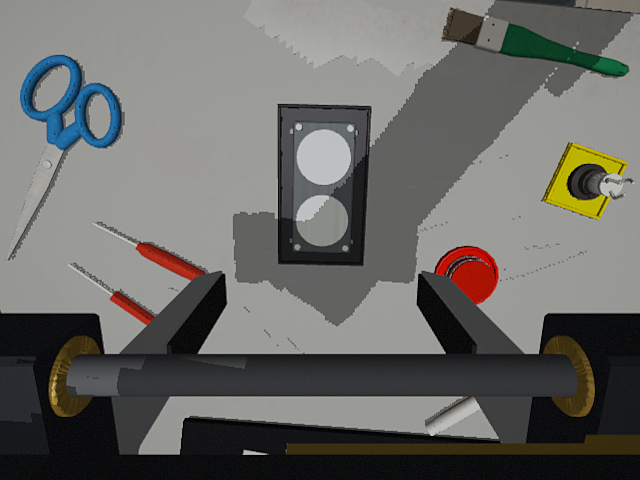

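View pics/w10.png

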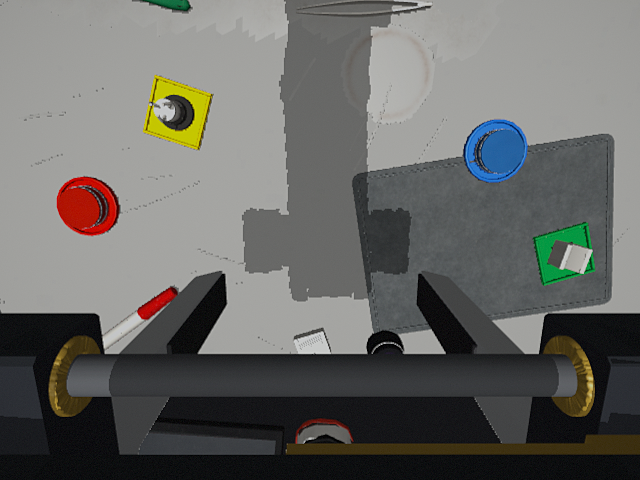

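The carrier lies flat and centred in the dock (322,186 in w9; tilt about 0.1°, top at 17 mm). All four pieces stand in their places in w10.

```bash
python3 - <<'E'
from h import *
order.job_done(); print(manip.current_t())
E
```

```text
the job is handed in; nothing more can be done
the job is handed in; nothing more can be done
```

The stack is unloaded and I handed the job in at about 50 s, inside the 134 s limit; the interface reports no verdict. I placed the ball mount in the yellow tray, then the V-block in the green tray, the blue riser in the blue nest and the red riser in the red nest. I then checked all four and set the empty carrier in the black dock.

**Carrier:** it lies flat in the dock, with about 0.1° of tilt and its top at 17 mm. It is within 1 mm and 0.1° of the dock's centre and direction.

**Risers and V-block:** all are within about 1 mm of the centres of their places. Both riser tops are at 21 mm, as they should be.

**Ball mount:** it stands upright in its tray. The ball measures within about 1 mm of the tray centre. The base was only partly visible, so its position is rougher.

The gripper was open and clear of everything at hand-in. No check failed; the one oddity was that grip widths read 1–2 mm below the given sizes, with no slip seen. Wrist forces in the readings stayed under 4 N.

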